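# Un-nest two pipe coupons and sort them by size

### The job

A thin steel pipe coupon is standing inside a wide one on the welding bench. Draw the thin one straight up out of the wide one, leaving the wide one standing where it is, and then stand each in the free place of its own size row: the thin one in the narrow blue tray, the wide one in the broad yellow tray. Keep both upright, set them down gently and let go.

Things in the scene. Friction and masses are not known exactly. Their poses are not given: they have to be found in the camera images.
- thin_pipe: Thin coupon: bright bare steel tube, open ends, 34 mm outer diameter, 3.5 mm wall, 95 mm tall, about 0.23 kg. Starts upright on the bench, loose inside the wide coupon (9 mm play all round when centred), its top 45 mm above the wide one's rim. Origin: centre of its lower end; z up its axis. The two trays and the nested pair change places from start to start.
- wide_pipe: Wide coupon: bright bare steel tube, open ends, 60 mm outer diameter, 4 mm wall, 50 mm tall, about 0.27 kg, upright on the bench around the thin one. Origin: centre of its lower end; z up its axis. The other loose things (rusty brown stub, red magnet, brush, hammer) lie beyond x = 0.70 m, below 70 mm, and are not part of the job.
- thin_row_place (a point): Centre of the free place in the narrow blue tray, on its floor (3 mm above the bench). Tray fixed, 190 mm long, 62 mm wide outside, 56 mm inside; wall tops 11 mm above the bench. x runs along the row, y across, z up; the tray's middle is at x = -45 mm, its end wall at x = +47 mm; a fixed sample thin pipe (34 mm diameter, 95 mm tall) stands at x = -100 mm.
- wide_row_place (a point): Centre of the free place in the broad yellow tray, on its floor (3 mm above the bench). Tray fixed, 190 mm long, 90 mm wide outside, 84 mm inside; wall tops 11 mm above the bench. x runs along the row, y across, z up; the tray's middle is at x = -45 mm, its end wall at x = +47 mm; a fixed sample wide pipe (60 mm diameter, 50 mm tall) stands at x = -100 mm.
Not all that is in view belongs to the job. What is shaped like the wide_pipe but orange or purple is not meant.

How it is judged:
By the outcome, as a careful person would: the job done as asked, in the order asked, and still so for the second after the job is handed in, with the robot touching nothing.
It also fails if it takes over 61 s, if anything falls off the work surface, if the arm or the gripper's body presses on something with over 40 N, if the wrist force passes 120 N, or if a joint passes its speed limit or range.

### The arm

A 6-joint arm with a two-finger parallel gripper is mounted at the origin on the work surface. World frame = base frame: x ahead of the robot, y to its left, z up, the work surface at z = 0. Lengths are in m, angles in rad, forces in N, time in s.
With the tool pointing down it reaches from about 0.325 to 0.875 m from the base axis. Payload 4.4 kg.
Tool frame: the origin (TCP) lies midway between the tips of the shut fingers; the grasp point (between the pads) lies 19 mm behind it (bot.tcp_to_grasp is the distance from the TCP to the grasp point, in m); z points along the fingers, y is the line along which they close (so a half turn about z gives the same grasp; the last joint's range is limited). The gripper opens to 85 mm and grips with 20 to 120 N. Pads are 22 mm wide; open, the fingers measure 114 mm over their backs; the gripper's body (76 mm by 85 mm) begins 54 mm behind the grasp point. The pads swing forward as they close: fully open they stand 13 mm farther back than shut.
Start: joints at [-1.429, 0.207, 1.542, -0, 1.393, -0.15], TCP at [0.165, -0.551, 0.231] pointing down, gripper open.
Joint ranges: [-2.73, 2.73], [-0.86, 2.22], [0.23, 2.46], [-1.11, 4.25], [0.08, 2.63], [-2.82, 2.82]. Speed limits (rad/s): [2.79, 2.79, 3.14, 3.14, 3.14, 3.14].

### API

Orientations are given as a rotation vector (axis times angle).
In Python, from cell import read_state, imaging, workorder, bot gives the robot as it stands. The module is installed in compiled form; this text tells all that it offers.
- The arm moves only by the tool carry_out, never from a script. Its arguments are lists of equal length, an entry for each row: "slide": the shift along the tool's x, y, z in cm, a list of three; "dr": the turn, a rotation vector about the tool's x, y, z in rad, a list of three. In form: {"slide": [[dx, dy, dz], ...], "dr": [[ax, ay, az], ...]}. A call has 1 to 5 rows; each row is the pose to reach, as a shift and turn from the pose commanded when the call began, along the tool's axes at that moment; what a row does not reach only later rows make up. A row lasts 1/12 s, in which the tool goes at most 41.7 mm and 7.16 degrees, less where a joint would pass 70% of its speed; a pose out of reach is approached as far as the arm can. A call with a gripper value outside its range is refused whole. "hand" is the closure, from 0 (fully open) to 1 (shut), set as the call begins (left out, the last holds). The fingers move at their own pace and stop on an object; "grip_force" is the grip in N (left out, the last holds). Time passes only in rows, so rows that repeat a pose let the fingers close. It gives the time, the measured TCP pose, the force, the opening and the grip force at its end, in the units of the state.
- read_state(): the state, without advancing time (a new reading comes with each control period).
- imaging.capture(name): name is "side" or "top"; returns the picture (420x560x3 uint8, blue, green, red); there is no depth.
- imaging.get_calibration(name): a dict with "fx", "fy", "cx", "cy" (pixels), "camera_from_world" (4x4, takes a point from world to camera coordinates). Camera axes: x right, y down, z forward; pixel columns grow to the right and rows downward; lengths in m; the calibration is good to about 2 mm. A picture is of the moment at which its call begins. get_calibration takes no time and is no camera call.
- workorder.sign_off(): hands the job in; it is judged then, once.
The state is a dict: "time_s": time; "joint_pos": joint angles; "joint_vel": joint speeds; "effort": joint torques, N m; "position": TCP position; "tcp_rot": TCP orientation; "wrist_force": force on the tool from outside, world axes, zero at the start; "moment": the same for the moment, N m; "grip_width": finger opening in m; "grasp_force": force on a finger pad.
Only numpy, scipy, OpenCV 4.12 (cv2) and the standard library are available. Lean on these libraries where they do the work, as an engineer would, in place of code of your own. Each camera call takes 0.05 s, during which the arm holds its last target. There are 200 camera calls.

## Working session

There is one attempt and no reset: what is moved stays moved. The work goes in short steps, Python scripts to look and compute and a tool call to move; the robot and the scene stay as the last step left them, time stands still between calls to the robot, and variables do not carry over. Pictures are saved under pics/ and viewed, at most 12 in all, crops included, and the job is handed in when it is done.

Besides the shell and the picture viewer there is one more tool, called after "Emit:" by a JSON object that holds its "op" and its "data", one argument or row to a line. carry_out: Moves the arm, as the interface text tells. Its arguments: {"type":"object","properties":{"slide":{"type":"array","items":{"type":"array","items":{"type":"number"}}},"dr":{"type":"array","items":{"type":"array","items":{"type":"number"}}},"hand":{"type":"number"},"grip_force":{"type":"number"}},"required":["slide","dr"]}

```bash
mkdir -p pics
cat > h.py <<'E'
import numpy as np, cv2
from cell import read_state, imaging, workorder, bot
from scipy.spatial.transform import Rotation as R
def ray(name,u,v,z):
    c=imaging.get_calibration(name);T=np.linalg.inv(np.array(c["camera_from_world"]))
    d=T[:3,:3]@np.array([(u-c["cx"])/c["fx"],(v-c["cy"])/c["fy"],1.]);o=T[:3,3]
    return o+d*(z-o[2])/d[2]
def proj(name,p):
    c=imaging.get_calibration(name);q=np.array(c["camera_from_world"])@np.r_[p,1]
    return np.array([c["fx"]*q[0]/q[2]+c["cx"],c["fy"]*q[1]/q[2]+c["cy"]])
def rel(target,yaw=None):
    """slide (cm, tool axes) from current TCP to target"""
    s=read_state();Rm=R.from_rotvec(s["tcp_rot"]).as_matrix()
    return Rm.T@(np.array(target)-s["position"])*100
E
python3 - <<'E'
from h import *
for n in("top","side"):
    im=imaging.capture(n);cv2.imwrite(f"pics/{n}0.png",im)
    T=np.linalg.inv(np.array(imaging.get_calibration(n)["camera_from_world"]));print(n,T[:3,3].round(3),T[:3,2].round(3))
s=read_state();print(s,R.from_rotvec(s["tcp_rot"]).as_matrix().round(3))
E
```

```text
top [0.352 0.051 0.95 ] [ 0.142  0.022 -0.99 ]
side [-0.15   0.683  0.611] [ 0.598 -0.595 -0.537]
{'time_s': 0.1, 'joint_pos': array([-1.42952567e+00,  2.07360219e-01,  1.54287362e+00, -5.18503927e-05,
        1.39351315e+00, -1.50493879e-01]), 'joint_vel': array([-0.00101509, -0.00074854, -0.00416453, -0.00195123,  0.00070859,
        0.00030093]), 'effort': array([-4.36897590e-04, -3.84090364e+01, -2.92548108e+01, -2.32973744e-04,
        4.85986980e-03,  1.68450180e-05]), 'position': array([ 0.16526905, -0.54998632,  0.23019779]), 'tcp_rot': array([-3.10608902e+00, -4.56379913e-01,  6.45035161e-05]), 'wrist_force': array([ 0.12664278, -0.32880828,  0.26118914]), 'moment': array([ 0.01359839, -0.01654609, -0.00113511]), 'grasp_force': 0.0, 'grip_width': 0.08527317222871252} [[ 0.958  0.288 -0.   ]
 [ 0.288 -0.958  0.002]
 [ 0.    -0.002 -1.   ]]
```

View pics/top0.png

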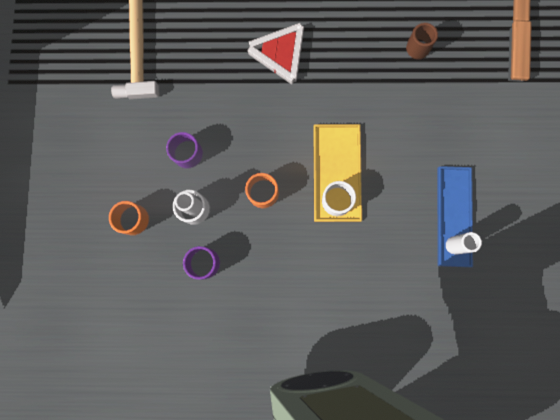

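View pics/side0.png

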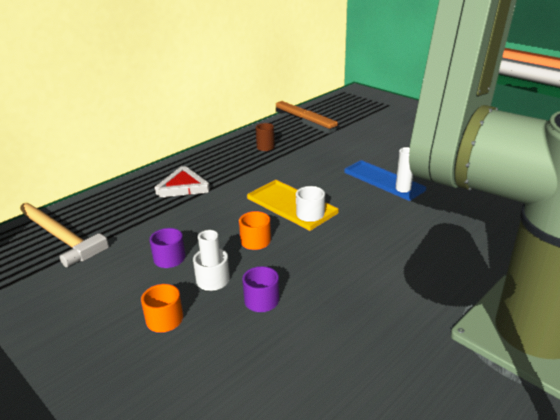

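Top view: the nested pair is at about (190,207). The decoys are orange at (129,217) and (262,190), and purple at (183,149) and (200,263). The yellow tray is centred near (338,172), with its fixed white sample at (339,198). The blue tray is near (456,215), with its sample at (465,242). The only bare steel wide ring with a thin tube inside is the one at (190,207), and both free places are at the upper (+x) end of their trays. Next I measure and confirm this with an enlarged crop.

Run:
```python
from h import *
im=cv2.imread("pics/top0.png");hsv=cv2.cvtColor(im,cv2.COLOR_BGR2HSV)
def tray(lo,hi):
    m=cv2.inRange(hsv,lo,hi);m=cv2.morphologyEx(m,cv2.MORPH_OPEN,np.ones((3,3)))
    c=max(cv2.findContours(m,0,1)[0],key=cv2.contourArea)
    pts=np.array([ray("top",*p,.009)[:2] for p in cv2.convexHull(c)[:,0]])
    (cx,cy),sz,a=cv2.minAreaRect((pts*1000).astype(np.float32));b=cv2.boxPoints(((cx,cy),sz,a))
    e=[b[1]-b[0],b[2]-b[1]];e=max(e,key=np.linalg.norm);e/=np.linalg.norm(e);e*=np.sign(e[0])
    print("tray c",cx,cy,"size",sz,"dir",e,"place",np.array([cx,cy])+45*e,"yaw",np.degrees(np.arctan2(e[1],e[0])))
tray((20,120,80),(35,255,255));tray((105,120,60),(125,255,255))
roi=im[175:235,155:225];big=cv2.resize(roi,None,fx=8,fy=8,interpolation=cv2.INTER_CUBIC)
cv2.imwrite("pics/crop.png",big)
for (u,v,z) in [(184,202,.095),(191,207,.05),(339,198,.053),(472,242,.098)]:print((u,v),ray("top",u,v,z).round(4))
for u,v in[(129,217),(262,190),(183,149),(200,263)]:print("decoy",ray("top",u,v,.05).round(3))
```

```text
tray c 547.3350830078125 -17.83062744140625 size (90.18970489501953, 192.1217041015625) dir [ 0.99999946 -0.00102769] place [592.33506012 -17.87687338] yaw -0.05888217
tray c 463.03729248046875 -241.30526733398438 size (64.25027465820312, 190.4467315673828) dir [ 0.99932677 -0.03668806] place [ 508.00699615 -242.95623016] yaw -2.1025429
(184, 202) [0.4751 0.2582 0.095 ]
(191, 207) [0.4723 0.2557 0.05  ]
(339, 198) [ 0.4893 -0.0175  0.053 ]
(472, 242) [ 0.4067 -0.2407  0.098 ]
decoy [0.453 0.37  0.05 ]
decoy [0.504 0.125 0.05 ]
decoy [0.582 0.275 0.05 ]
decoy [0.37  0.236 0.05 ]
```

View pics/crop.png

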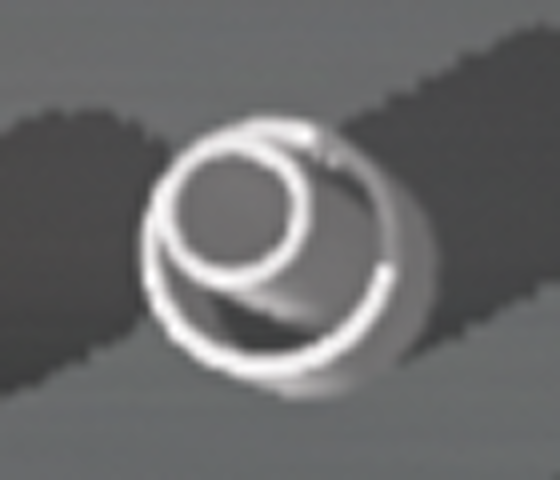

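The crop confirms it: a bare steel wide ring, centre about (188.4,205.6), with the thin tube's top ring inside it, centre about (184.1,200.9). I'm starting the approach and turning the tool to yaw 0.

Emit:
{"op": "carry_out", "data": {
  "slide": [
    [37.4,-25.3,0],
    [37.4,-25.3,0],
    [37.4,-25.3,0],
    [37.4,-25.3,0],
    [37.4,-25.3,0]
  ],
  "dr": [
    [0,0,0.2915],
    [0,0,0.2915],
    [0,0,0.2915],
    [0,0,0.2915],
    [0,0,0.2915]
  ],
  "hand": 0,
  "grip_force": 40
}}

```text
time_s: 0.52
position: [0.2972, -0.3879, 0.2307]
tcp_rot: [-3.141, 0.001, 0.0]
wrist_force: [0.6, -0.3, -0.4]
grip_width: 0.0854
grasp_force: 0.0
```

Run:
```python
from h import *
print("thin",ray("top",184.1,200.9,.095).round(4),"wide",ray("top",188.4,205.6,.05).round(4))
# side view: refine on rims (side picture 0)
print(proj("side",ray("top",184.1,200.9,.095)),proj("side",ray("top",188.4,205.6,.05)))
im=cv2.imread("pics/side0.png");g=im.min(2);hsv=cv2.cvtColor(im,cv2.COLOR_BGR2HSV)
m=cv2.inRange(hsv,(0,0,110),(180,60,255));n,l,st,c=cv2.connectedComponentsWithStats(m)
for i in range(1,n):
    if 300<st[i,4]<5000:print(st[i],c[i])
print(m[225:292:3,185:240:3]//255)
```

```text
thin [0.4771 0.2581 0.095 ] wide [0.4749 0.2607 0.05  ]
[206.82486342 234.46774602] [209.13710886 256.62221203]
[498  59  62  26 858] [529.33682984  71.4965035 ]
[154 166  55  32 780] [181.10897436 185.22820513]
[296 186  29  35 895] [309.87709497 202.69162011]
[ 192  229   37   62 1657] [209.83101992 262.33675317]
[ 59 233  49  35 782] [ 84.34143223 249.54219949]
[ 452  305   65   73 1942] [482.92893924 339.36096807]
[527 355  33  44 705] [547.49219858 374.64397163]
[[0 0 0 0 0 0 0 0 0 0 0 0 0 0 0 0 0 0 0]
 [0 0 0 0 0 0 0 0 0 0 0 0 0 0 0 0 0 0 0]
 [0 0 0 0 0 0 1 1 1 1 1 0 0 0 0 0 0 0 0]
 [0 0 0 0 0 1 1 1 1 1 1 0 0 0 0 0 0 0 0]
 [0 0 0 0 1 1 1 1 1 1 1 0 0 0 0 0 0 0 0]
 [0 0 0 0 0 1 1 1 1 1 1 0 0 0 0 0 0 0 0]
 [0 0 0 0 0 1 1 1 1 1 1 0 0 0 0 0 0 0 0]
 [0 0 0 0 0 1 1 1 1 1 1 1 0 0 0 0 0 0 0]
 [0 0 0 0 0 1 1 1 1 1 1 1 0 0 0 0 0 0 0]
 [0 0 0 0 1 1 1 1 1 1 1 1 1 1 0 0 0 0 0]
 [0 0 0 1 1 1 1 1 1 1 1 1 1 1 1 0 0 0 0]
 [0 0 0 1 0 1 1 1 1 1 1 1 1 1 1 0 0 0 0]
 [0 0 0 1 0 1 1 1 1 1 1 1 1 1 0 0 0 0 0]
 [0 0 0 1 1 1 1 1 1 1 1 1 1 1 0 0 0 0 0]
 [0 0 0 1 1 1 1 1 1 1 1 1 1 1 0 0 0 0 0]
 [0 0 0 1 1 1 1 1 1 1 1 1 1 1 0 0 0 0 0]
 [0 0 0 1 1 1 1 1 1 1 1 1 1 1 1 0 0 0 0]
 [0 0 0 0 1 1 1 1 1 1 1 1 1 1 1 0 0 0 0]
 [0 0 0 0 1 1 1 1 1 1 1 1 1 1 1 0 0 0 0]
 [0 0 0 0 1 1 1 1 1 1 1 1 1 1 1 0 0 0 0]
 [0 0 0 0 1 1 1 1 1 1 1 1 1 1 0 0 0 0 0]
 [0 0 0 0 0 1 1 1 1 1 1 1 1 0 0 0 0 0 0]
 [0 0 0 0 0 0 0 0 0 0 0 0 0 0 0 0 0 0 0]]
```

Emit:
{"op": "carry_out", "data": {
  "slide": [
    [18,-64.6,0],
    [18,-64.6,0],
    [18,-64.6,0],
    [18,-64.6,0],
    [18,-64.6,0]
  ],
  "dr": [
    [0,0,0],
    [0,0,0],
    [0,0,0],
    [0,0,0],
    [0,0,0]
  ]
}}

```text
time_s: 0.93
position: [0.3523, -0.187, 0.2309]
tcp_rot: [-3.141, 0.001, 0.0]
wrist_force: [0.5, -0.0, -0.5]
grip_width: 0.0853
grasp_force: 0.0
```

Emit:
{"op": "carry_out", "data": {
  "slide": [
    [12.5,-44.5,0],
    [12.5,-44.5,0],
    [12.5,-44.5,0],
    [12.5,-44.5,0],
    [12.5,-44.5,0]
  ],
  "dr": [
    [0,0,0],
    [0,0,0],
    [0,0,0],
    [0,0,0],
    [0,0,0]
  ]
}}

```text
time_s: 1.35
position: [0.4085, 0.0136, 0.2312]
tcp_rot: [3.141, 0.0, 0.0]
wrist_force: [0.6, -0.2, 0.6]
grip_width: 0.0855
grasp_force: 0.0
```

Emit:
{"op": "carry_out", "data": {
  "slide": [
    [6.9,-24.5,0],
    [6.9,-24.5,0],
    [6.9,-24.5,0],
    [6.9,-24.5,0],
    [6.9,-24.5,0]
  ],
  "dr": [
    [0,0,0],
    [0,0,0],
    [0,0,0],
    [0,0,0],
    [0,0,0]
  ]
}}

```text
time_s: 1.77
position: [0.4649, 0.2142, 0.2308]
tcp_rot: [3.141, 0.001, -0.001]
wrist_force: [0.9, -0.3, 0.0]
grip_width: 0.0852
grasp_force: 0.0
```

Emit:
{"op": "carry_out", "data": {
  "slide": [
    [1.2,-4.4,0],
    [1.2,-4.4,2],
    [1.2,-4.4,5],
    [1.2,-4.4,7],
    [1.2,-4.4,7]
  ],
  "dr": [
    [0,0,0],
    [0,0,0],
    [0,0,0],
    [0,0,0],
    [0,0,0]
  ]
}}

```text
time_s: 2.18
position: [0.4728, 0.255, 0.1554]
tcp_rot: [3.138, 0.002, -0.018]
wrist_force: [-1.2, -0.5, 0.1]
grip_width: 0.0855
grasp_force: 0.0
```

Run:
```python
from h import *
im=imaging.capture("side");cv2.imwrite("pics/side1.png",cv2.resize(im[100:340,90:370],None,fx=2.5,fy=2.5))
s=read_state();print(s["position"],rel([.477,.258,.064]))
```

```text
[0.47449525 0.25532549 0.15808935] [ 0.31882817 -0.29078113  9.40617466]
```

View pics/side1.png

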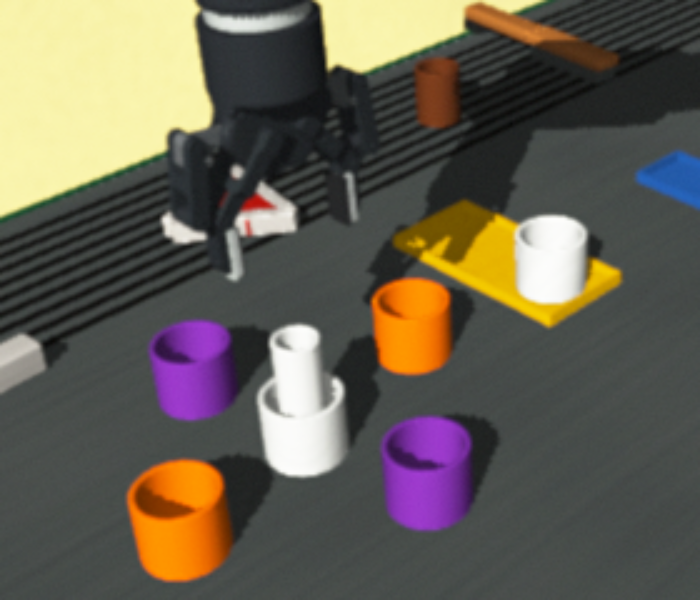

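The side view shows the open gripper above the pair. The thin tube's top is at crop (297,335), between the two finger tips at (232,278) and (350,218), and nothing is in the way. Next I descend.

Emit:
{"op": "carry_out", "data": {
  "slide": [
    [0,0,3],
    [0,0,6],
    [0,0,8.5],
    [0,0,9.5],
    [0,0,9.5]
  ],
  "dr": [
    [0,0,0],
    [0,0,0],
    [0,0,0],
    [0,0,0],
    [0,0,0]
  ]
}}

```text
time_s: 2.65
position: [0.4759, 0.2552, 0.0649]
tcp_rot: [3.14, -0.0, -0.006]
wrist_force: [0.5, -0.6, 0.1]
grip_width: 0.0853
grasp_force: 0.0
```

Run:
```python
from h import *
for i in range(2): im=imaging.capture("top")
s=read_state();print(s["position"],s["tcp_rot"],rel([.477,.258,.064]))
```

```text
[0.47859662 0.2563347  0.06795104] [-3.14071721e+00  5.44269068e-07 -3.83249863e-03] [-0.16062595 -0.16618529  0.39485808]
```

Emit:
{"op": "carry_out", "data": {
  "slide": [
    [-0.15,-0.17,0.5],
    [-0.15,-0.17,0.5],
    [-0.15,-0.17,0.5]
  ],
  "dr": [
    [0,0,0],
    [0,0,0],
    [0,0,0]
  ],
  "hand": 0.4
}}

```text
time_s: 3.0
position: [0.4765, 0.2581, 0.0625]
tcp_rot: [-3.141, -0.001, -0.003]
wrist_force: [0.9, -0.0, -0.1]
grip_width: 0.0521
grasp_force: 0.0
```

Emit:
{"op": "carry_out", "data": {
  "slide": [
    [0,0,0],
    [0,0,0],
    [0,0,0],
    [0,0,0],
    [0,0,0]
  ],
  "dr": [
    [0,0,0],
    [0,0,0],
    [0,0,0],
    [0,0,0],
    [0,0,0]
  ],
  "hand": 1,
  "grip_force": 40
}}

```text
time_s: 3.42
position: [0.4764, 0.2579, 0.0623]
tcp_rot: [-3.141, -0.001, -0.002]
wrist_force: [-0.8, -1.2, 6.1]
grip_width: 0.033
grasp_force: 39.9
```

Run:
```python
from h import *
for n in("side","top"): im=imaging.capture(n);cv2.imwrite(f"pics/{n}2.png",im)
s=read_state();print({k:s[k] for k in("time_s","position","tcp_rot","wrist_force","moment","grip_width","grasp_force")})
```

```text
{'time_s': 3.5167, 'position': array([0.47638776, 0.25789147, 0.06227925]), 'tcp_rot': array([-3.14122495e+00, -6.04926511e-04, -2.20058504e-03]), 'wrist_force': array([-1.23739229, -0.14925926,  5.07088132]), 'moment': array([-0.13660005,  0.16618166, -0.01762429]), 'grip_width': 0.033592974201308856, 'grasp_force': 39.88874562084675}
```

Emit:
{"op": "carry_out", "data": {
  "slide": [
    [0,0,-0.5],
    [0,0,-1.5],
    [0,0,-2.5],
    [0,0,-3.5],
    [0,0,-4.5]
  ],
  "dr": [
    [0,0,0],
    [0,0,0],
    [0,0,0],
    [0,0,0],
    [0,0,0]
  ]
}}

```text
time_s: 3.93
position: [0.4758, 0.2578, 0.1075]
tcp_rot: [-3.141, -0.001, -0.001]
wrist_force: [-0.6, 0.4, -1.8]
grip_width: 0.0332
grasp_force: 40.0
```

Emit:
{"op": "carry_out", "data": {
  "slide": [
    [0,0,-1],
    [0,0,-2.5],
    [0,0,-4.5],
    [0,0,-6.5],
    [0,0,-8]
  ],
  "dr": [
    [0,0,0],
    [0,0,0],
    [0,0,0],
    [0,0,0],
    [0,0,0]
  ]
}}

```text
time_s: 4.35
position: [0.4763, 0.258, 0.1889]
tcp_rot: [-3.141, -0.0, -0.004]
wrist_force: [0.1, 0.4, -1.9]
grip_width: 0.0332
grasp_force: 40.0
```

Run:
```python
from h import *
for n in("side","top"): im=imaging.capture(n);cv2.imwrite(f"pics/{n}3.png",im)
im=cv2.imread("pics/side3.png");cv2.imwrite("pics/side3c.png",cv2.resize(im[100:340,90:370],None,fx=2.5,fy=2.5))
s=read_state();print({k:s[k] for k in("time_s","position","tcp_rot","wrist_force","moment","grip_width","grasp_force")})
p=ray("top",188.4,205.6,.05)
print(rel([.508,-.243,s["position"][2]]))
```

```text
{'time_s': 4.45, 'position': array([0.47823827, 0.25867275, 0.19061367]), 'tcp_rot': array([-3.13876462e+00, -5.78956443e-04, -1.23659021e-02]), 'wrist_force': array([ 0.66051018,  0.34999965, -1.61383076]), 'moment': array([-0.02396916, -0.04755183, -0.00624963]), 'grip_width': 0.03385550308684675, 'grasp_force': 40.02486767247319}
[ 2.95812822 50.16820509 -0.11727313]
```

View pics/side3c.png

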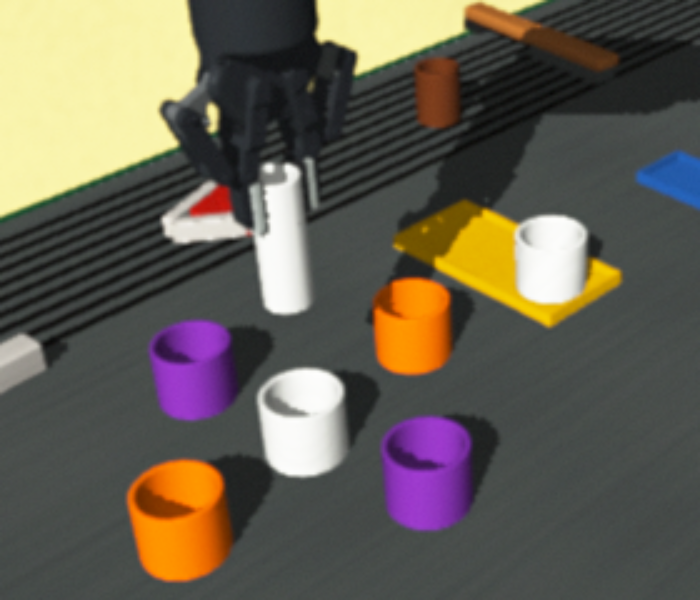

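The thin tube hangs clear at crop (285,310), and the wide one stayed at (302,420). Next I carry it to the blue tray.

Emit:
{"op": "carry_out", "data": {
  "slide": [
    [0.1,2,0],
    [0.3,5,0],
    [0.5,8.5,0],
    [0.7,12,0],
    [0.9,15.5,0]
  ],
  "dr": [
    [0,0,0],
    [0,0,0],
    [0,0,0],
    [0,0,0],
    [0,0,0]
  ]
}}

```text
time_s: 4.87
position: [0.4837, 0.1015, 0.1853]
tcp_rot: [3.142, 0.002, -0.003]
wrist_force: [0.8, -0.1, -2.4]
grip_width: 0.0334
grasp_force: 40.2
```

Emit:
{"op": "carry_out", "data": {
  "slide": [
    [0.2,3.5,0],
    [0.4,7,0],
    [0.6,10.5,0],
    [0.8,14,0],
    [1.0,17.5,0]
  ],
  "dr": [
    [0,0,0],
    [0,0,0],
    [0,0,0],
    [0,0,0],
    [0,0,0]
  ]
}}

```text
time_s: 5.28
position: [0.4938, -0.0737, 0.1854]
tcp_rot: [-3.141, -0.0, 0.002]
wrist_force: [0.5, 0.3, -3.0]
grip_width: 0.0335
grasp_force: 40.2
```

Emit:
{"op": "carry_out", "data": {
  "slide": [
    [0.2,3.5,0],
    [0.5,7,0],
    [0.8,10.5,0],
    [1.0,14,0],
    [1.1,17,0]
  ],
  "dr": [
    [0,0,0],
    [0,0,0],
    [0,0,0],
    [0,0,0],
    [0,0,0]
  ]
}}

```text
time_s: 5.7
position: [0.5051, -0.2443, 0.1852]
tcp_rot: [-3.141, 0.001, 0.002]
wrist_force: [0.7, 0.5, -2.3]
grip_width: 0.0335
grasp_force: 40.2
```

Run:
```python
from h import *
for i in range(3): im=imaging.capture("side")
im=imaging.capture("top");cv2.imwrite("pics/top4.png",im)
cv2.imwrite("pics/both4.png",np.hstack([im[110:310,360:560],cv2.imread("pics/top0.png")[110:310,360:560]]).repeat(2,0).repeat(2,1))
s=read_state();print({k:s[k] for k in("time_s","position","tcp_rot","wrist_force","grip_width","grasp_force")})
print(rel([.508,-.243,.0655]))
```

```text
{'time_s': 5.9, 'position': array([ 0.5049939 , -0.2425253 ,  0.18509562]), 'tcp_rot': array([-3.13970077e+00,  2.85561201e-03,  2.76497947e-03]), 'wrist_force': array([ 0.88235519,  0.7919842 , -2.05886325]), 'grip_width': 0.0333445198130208, 'grasp_force': 40.457449760288}
[ 0.3217804   0.06949947 11.95890382]
```

View pics/both4.png

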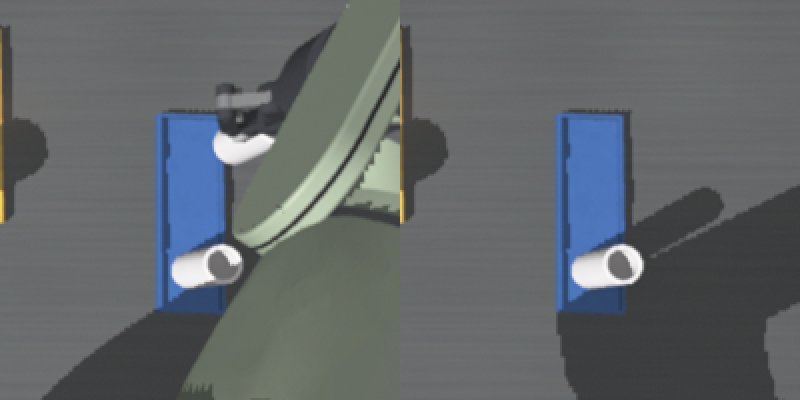

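The held tube hangs beside the blue tray's free end, bottom at full-picture (477,185), shifted by its height. I'm lowering it most of the way and will check before touchdown.

Emit:
{"op": "carry_out", "data": {
  "slide": [
    [0.3,0.05,1.5],
    [0.3,0.05,4],
    [0.3,0.05,6.5],
    [0.3,0.05,8.5],
    [0.3,0.05,9.5]
  ],
  "dr": [
    [0,0,0],
    [0,0,0],
    [0,0,0],
    [0,0,0],
    [0,0,0]
  ]
}}

```text
time_s: 6.32
position: [0.5065, -0.2395, 0.0876]
tcp_rot: [-3.137, -0.003, 0.009]
wrist_force: [-0.8, 0.4, -1.9]
grip_width: 0.0332
grasp_force: 40.4
```

Run:
```python
from h import *
for i in range(2): im=imaging.capture("top")
t=im
im=imaging.capture("side")
a=cv2.resize(t[130:290,400:540],None,fx=2.7,fy=2.7);b=cv2.resize(im[100:260,320:460],None,fx=2.7,fy=2.7)
cv2.imwrite("pics/both5.png",np.hstack([a,b]))
s=read_state();print({k:s[k] for k in("time_s","position","tcp_rot","wrist_force","moment","grip_width")})
print(rel([.508,-.243,.0655]))
q=[.508,-.243]
print("expected bottom side",proj("side",q+[s["position"][2]-.0623]),"top",proj("top",q+[s["position"][2]-.0623]), proj("top",q+[.003]))
```

```text
{'time_s': 6.4667, 'position': array([ 0.50826087, -0.24132455,  0.09052073]), 'tcp_rot': array([-3.14003049e+00, -2.47035666e-03,  3.11197027e-03]), 'wrist_force': array([ 0.53631677, -0.52656769, -1.5697539 ]), 'moment': array([-0.00116073, -0.06882891,  0.00953252]), 'grip_width': 0.033473166116689795}
[-0.02139446  0.17140997  2.50185585]
expected bottom side [368.19445486 163.53501191] top [458.01311999 190.42220747] [453.91301926 192.58639528]
```

View pics/both5.png

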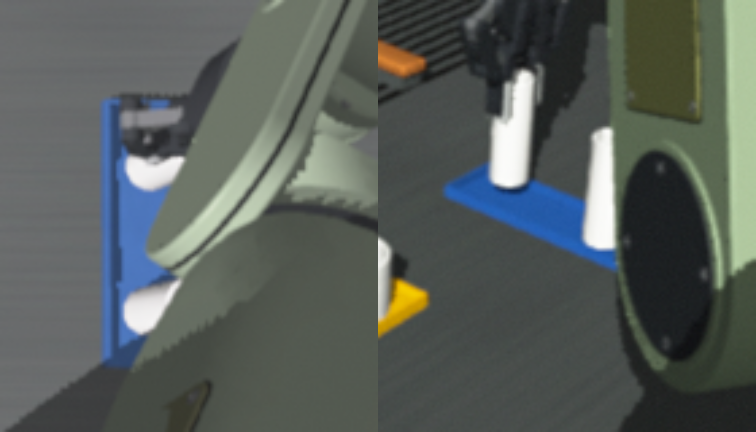

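The tube is over the free place in both views: its side-view bottom is at about column 369 against 368 expected, inside the blue walls, with the sample tube behind. I'm lowering gently.

Emit:
{"op": "carry_out", "data": {
  "slide": [
    [0,0.1,0.7],
    [0,0.1,1.3],
    [0,0.1,1.8],
    [0,0.1,2.1],
    [0,0.1,2.1]
  ],
  "dr": [
    [0,0,0],
    [0,0,0],
    [0,0,0],
    [0,0,0],
    [0,0,0]
  ]
}}

```text
time_s: 6.88
position: [0.5084, -0.2435, 0.0696]
tcp_rot: [-3.141, -0.0, 0.002]
wrist_force: [-1.0, -0.5, -2.1]
grip_width: 0.0333
grasp_force: 40.5
```

Emit:
{"op": "carry_out", "data": {
  "slide": [
    [0,0,0.1],
    [0,0,0.1],
    [0,0,0.2],
    [0,0,0.2],
    [0,0,0.2]
  ],
  "dr": [
    [0,0,0],
    [0,0,0],
    [0,0,0],
    [0,0,0],
    [0,0,0]
  ]
}}

```text
time_s: 7.3
position: [0.5089, -0.2438, 0.0684]
tcp_rot: [3.141, 0.0, 0.0]
wrist_force: [0.2, 0.1, -1.8]
grip_width: 0.0332
grasp_force: 40.5
```

Emit:
{"op": "carry_out", "data": {
  "slide": [
    [0,0,0.1],
    [0,0,0.1],
    [0,0,0.2],
    [0,0,0.2],
    [0,0,0.2]
  ],
  "dr": [
    [0,0,0],
    [0,0,0],
    [0,0,0],
    [0,0,0],
    [0,0,0]
  ]
}}

```text
time_s: 7.72
position: [0.5088, -0.2437, 0.0662]
tcp_rot: [-3.141, -0.0, 0.0]
wrist_force: [0.7, -0.6, -1.4]
grip_width: 0.0332
grasp_force: 40.5
```

Emit:
{"op": "carry_out", "data": {
  "slide": [
    [0,0,0.05],
    [0,0,0.1],
    [0,0,0.1],
    [0,0,0.1],
    [0,0,0.1]
  ],
  "dr": [
    [0,0,0],
    [0,0,0],
    [0,0,0],
    [0,0,0],
    [0,0,0]
  ]
}}

```text
time_s: 8.13
position: [0.5089, -0.2438, 0.0654]
tcp_rot: [3.141, 0.001, 0.0]
wrist_force: [-0.3, -0.8, -0.8]
grip_width: 0.0333
grasp_force: 40.5
```

Emit:
{"op": "carry_out", "data": {
  "slide": [
    [0,0,0.05],
    [0,0,0.1],
    [0,0,0.1],
    [0,0,0.1],
    [0,0,0.1]
  ],
  "dr": [
    [0,0,0],
    [0,0,0],
    [0,0,0],
    [0,0,0],
    [0,0,0]
  ]
}}

```text
time_s: 8.55
position: [0.5092, -0.244, 0.0653]
tcp_rot: [3.141, 0.001, 0.001]
wrist_force: [-1.0, 1.8, 4.8]
grip_width: 0.0335
grasp_force: 41.1
```

Contact at about +6 N. I'm releasing the thin tube and rising.

Emit:
{"op": "carry_out", "data": {
  "slide": [
    [0,0,0],
    [0,0,0],
    [0,0,0],
    [0,0,0],
    [0,0,0]
  ],
  "dr": [
    [0,0,0],
    [0,0,0],
    [0,0,0],
    [0,0,0],
    [0,0,0]
  ],
  "hand": 0.3
}}

```text
time_s: 8.97
position: [0.5087, -0.2438, 0.0641]
tcp_rot: [-3.141, -0.0, 0.0]
wrist_force: [1.1, -0.3, 0.9]
grip_width: 0.0598
grasp_force: 0.0
```

Emit:
{"op": "carry_out", "data": {
  "slide": [
    [0,0,-1],
    [0,0,-3],
    [0,0,-6],
    [0,0,-9],
    [0,0,-12]
  ],
  "dr": [
    [0,0,0],
    [0,0,0],
    [0,0,0],
    [0,0,0],
    [0,0,0]
  ]
}}

```text
time_s: 9.38
position: [0.5086, -0.2436, 0.186]
tcp_rot: [-3.141, -0.0, 0.0]
wrist_force: [0.4, 0.5, 0.6]
grip_width: 0.0597
grasp_force: 0.0
```

Emit:
{"op": "carry_out", "data": {
  "slide": [
    [-0.6,-10,0],
    [-1.2,-20,0],
    [-1.2,-20,0],
    [-1.2,-20,0],
    [-1.2,-20,0]
  ],
  "dr": [
    [0,0,0],
    [0,0,0],
    [0,0,0],
    [0,0,0],
    [0,0,0]
  ],
  "hand": 0
}}

```text
time_s: 9.8
position: [0.4962, -0.0413, 0.1852]
tcp_rot: [-3.141, -0.001, -0.002]
wrist_force: [-0.1, 0.9, -0.9]
grip_width: 0.0853
grasp_force: 0.0
```

Run:
```python
from h import *
t=imaging.capture("top");cv2.imwrite("pics/top6.png",t)
im=imaging.capture("side");cv2.imwrite("pics/side6.png",im)
cv2.imwrite("pics/both6.png",np.hstack([cv2.resize(t[130:330,360:560],None,fx=2,fy=2),cv2.resize(im[100:300,300:500],None,fx=2,fy=2)]))
s=read_state();print(s["position"],s["time_s"])
print(rel([.475,.2605,s["position"][2]]))
d=cv2.absdiff(im,cv2.imread("pics/side0.png"))[250:290,190:230].mean();print(d)
```

```text
[ 0.49591516 -0.03921038  0.18490666] 9.9
[ -1.89942638 -29.98377656   0.05362697]
12.284375
```

View pics/both6.png

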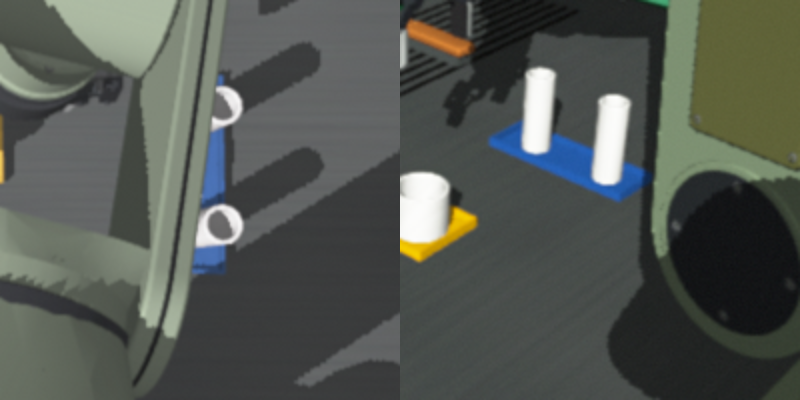

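The thin tube stands upright in the blue tray's free place, side crop (536,110), with the sample at (610,140). Next I measure the wide one again in the saved picture and move over to it.

Run:
```python
from h import *
t=cv2.imread("pics/top6.png");r=t[175:235,155:225]
m=(r.min(2)>170).astype(np.uint8);
pts=cv2.findNonZero(m);(x,y),rad=cv2.minEnclosingCircle(pts);print("rim",x+155,y+175,rad,len(pts))
p=ray("top",x+155,y+175,.05);print(p, rel([p[0],p[1],.185]))
```

```text
rim 188.5 206.40909004211426 16.778308868408203 233
[0.47335198 0.26041394 0.05      ] [ -2.06427964 -29.97624347   0.04427404]
```

Emit:
{"op": "carry_out", "data": {
  "slide": [
    [-1,-14.8,0],
    [-1.8,-27.6,0],
    [-1.8,-27.6,0],
    [-1.8,-27.6,0],
    [-1.8,-27.6,0]
  ],
  "dr": [
    [0,0,0],
    [0,0,0],
    [0,0,0],
    [0,0,0],
    [0,0,0]
  ]
}}

```text
time_s: 10.32
position: [0.4835, 0.1651, 0.1852]
tcp_rot: [3.141, -0.002, 0.003]
wrist_force: [0.9, -0.3, -0.5]
grip_width: 0.0855
grasp_force: 0.0
```

Emit:
{"op": "carry_out", "data": {
  "slide": [
    [-0.4,-4,0],
    [-0.9,-8,0],
    [-0.9,-9.5,2],
    [-0.9,-9.5,5],
    [-0.9,-9.5,8]
  ],
  "dr": [
    [0,0,0],
    [0,0,0],
    [0,0,0],
    [0,0,0],
    [0,0,0]
  ]
}}

```text
time_s: 10.73
position: [0.4761, 0.2606, 0.1054]
tcp_rot: [-3.14, -0.004, -0.008]
wrist_force: [0.7, 0.1, -0.3]
grip_width: 0.0855
grasp_force: 0.0
```

Run:
```python
from h import *
for i in range(3): im=imaging.capture("side")
cv2.imwrite("pics/side7.png",cv2.resize(im[140:340,110:310],None,fx=2.5,fy=2.5))
s=read_state();print(s["position"],s["tcp_rot"],rel([.4745,.2605,.012]))
```

```text
[0.47226454 0.25785716 0.10224646] [ 3.13922424e+00 -2.41298383e-05 -9.00963998e-03] [ 0.27533729 -0.28554306  9.02256645]
```

View pics/side7.png

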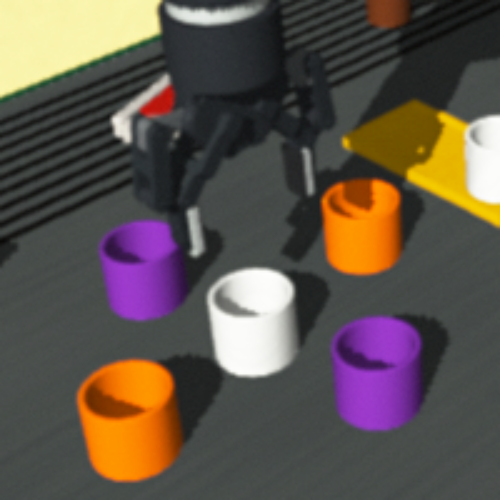

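The open fingers, tips at (195,252) and (310,190), straddle the wide ring at (252,320), clear of the orange and purple rings. I'm descending in two stages.

Emit:
{"op": "carry_out", "data": {
  "slide": [
    [0,0,1.5],
    [0,0,3],
    [0,0,4],
    [0,0,4],
    [0,0,4]
  ],
  "dr": [
    [0,0,0],
    [0,0,0],
    [0,0,0],
    [0,0,0],
    [0,0,0]
  ]
}}

```text
time_s: 11.3
position: [0.475, 0.2589, 0.0653]
tcp_rot: [-3.141, 0.001, -0.002]
wrist_force: [-0.1, -0.5, 0.7]
grip_width: 0.0855
grasp_force: 0.0
```

Emit:
{"op": "carry_out", "data": {
  "slide": [
    [0,0,1],
    [0,0,2],
    [0,0,3],
    [0,0,3.8],
    [0,0,4.5]
  ],
  "dr": [
    [0,0,0],
    [0,0,0],
    [0,0,0],
    [0,0,0],
    [0,0,0]
  ]
}}

```text
time_s: 11.72
position: [0.4733, 0.2589, 0.0178]
tcp_rot: [3.141, 0.001, -0.003]
wrist_force: [-0.3, -0.9, -0.0]
grip_width: 0.0855
grasp_force: 0.0
```

Emit:
{"op": "carry_out", "data": {
  "slide": [
    [0,0,0.3],
    [0,0,0.5],
    [0,0,0.5]
  ],
  "dr": [
    [0,0,0],
    [0,0,0],
    [0,0,0]
  ]
}}

```text
time_s: 11.97
position: [0.4738, 0.259, 0.0137]
tcp_rot: [3.141, 0.001, -0.001]
wrist_force: [-0.4, -0.0, 0.3]
grip_width: 0.0853
grasp_force: 0.0
```

Emit:
{"op": "carry_out", "data": {
  "slide": [
    [0,-0.1,0],
    [0,-0.1,0],
    [0,-0.1,0],
    [0,-0.1,0],
    [0,-0.1,0]
  ],
  "dr": [
    [0,0,0],
    [0,0,0],
    [0,0,0],
    [0,0,0],
    [0,0,0]
  ],
  "hand": 1,
  "grip_force": 40
}}

```text
time_s: 12.38
position: [0.4749, 0.2604, 0.0152]
tcp_rot: [-3.141, -0.001, -0.003]
wrist_force: [-1.5, -0.0, 5.1]
grip_width: 0.0593
grasp_force: 43.9
```

Emit:
{"op": "carry_out", "data": {
  "slide": [
    [0,0,0],
    [0,0,0],
    [0,0,-0.3],
    [0,0,-0.8],
    [0,0,-1.5]
  ],
  "dr": [
    [0,0,0],
    [0,0,0],
    [0,0,0],
    [0,0,0],
    [0,0,0]
  ]
}}

```text
time_s: 12.8
position: [0.4726, 0.2596, 0.0284]
tcp_rot: [3.141, 0.0, -0.005]
wrist_force: [-0.1, 0.7, -3.0]
grip_width: 0.0592
grasp_force: 43.6
```

Emit:
{"op": "carry_out", "data": {
  "slide": [
    [0,0,-1],
    [0,0,-3],
    [0,0,-5],
    [0,0,-7],
    [0,0,-8]
  ],
  "dr": [
    [0,0,0],
    [0,0,0],
    [0,0,0],
    [0,0,0],
    [0,0,0]
  ]
}}

```text
time_s: 13.22
position: [0.4757, 0.2607, 0.1126]
tcp_rot: [-3.14, -0.001, -0.007]
wrist_force: [1.1, 0.5, -1.5]
grip_width: 0.0591
grasp_force: 43.9
```

Emit:
{"op": "carry_out", "data": {
  "slide": [
    [0.8,2,0],
    [2,5,0],
    [3.4,8,0],
    [4.7,11,0],
    [6,14,0]
  ],
  "dr": [
    [0,0,0],
    [0,0,0],
    [0,0,0],
    [0,0,0],
    [0,0,0]
  ]
}}

```text
time_s: 13.63
position: [0.5342, 0.1189, 0.1095]
tcp_rot: [-3.142, -0.001, 0.0]
wrist_force: [0.7, 0.5, -2.5]
grip_width: 0.0593
grasp_force: 43.9
```

Emit:
{"op": "carry_out", "data": {
  "slide": [
    [1.3,3,0],
    [2.6,6,0],
    [3.9,9,0],
    [5.2,12,0],
    [5.8,13.8,0]
  ],
  "dr": [
    [0,0,0],
    [0,0,0],
    [0,0,0],
    [0,0,0],
    [0,0,0]
  ]
}}

```text
time_s: 14.05
position: [0.5936, -0.0213, 0.1096]
tcp_rot: [3.14, -0.003, 0.003]
wrist_force: [0.0, 0.9, -2.4]
grip_width: 0.0589
grasp_force: 43.9
```

Run:
```python
from h import *
for i in range(3): im=imaging.capture("side")
s=read_state();print(s["position"],s["tcp_rot"],s["grip_width"],rel([.592,-.018,.0175]))
```

```text
[ 0.59239698 -0.01944339  0.10923876] [-3.14130233e+00  4.44735473e-03  2.63840908e-04] 0.05892532716282528 [-0.03856164 -0.14159346  9.17392387]
```

Emit:
{"op": "carry_out", "data": {
  "slide": [
    [0,-0.1,1],
    [0,-0.1,3],
    [0,-0.1,5],
    [0,-0.1,6.5],
    [0,-0.1,7]
  ],
  "dr": [
    [0,0,0],
    [0,0,0],
    [0,0,0],
    [0,0,0],
    [0,0,0]
  ]
}}

```text
time_s: 14.62
position: [0.5885, -0.0147, 0.0354]
tcp_rot: [-3.14, -0.003, 0.011]
wrist_force: [-1.4, 0.1, -3.9]
grip_width: 0.0586
grasp_force: 43.9
```

Run:
```python
from h import *
for i in range(3): im=imaging.capture("side")
t=imaging.capture("top")
cv2.imwrite("pics/both8.png",np.hstack([cv2.resize(t[90:250,260:420],None,fx=2.4,fy=2.4),cv2.resize(im[120:280,220:380],None,fx=2.4,fy=2.4)]))
s=read_state();print(s["position"],s["tcp_rot"],s["wrist_force"],rel([.592,-.018,.0175]))
```

```text
[ 0.59251705 -0.01613284  0.0397877 ] [3.14154119e+00 2.25175766e-03 1.31923256e-03] [-0.19664435  0.77808341 -1.33406217] [-0.05384437  0.18652779  2.22873487]
```

View pics/both8.png

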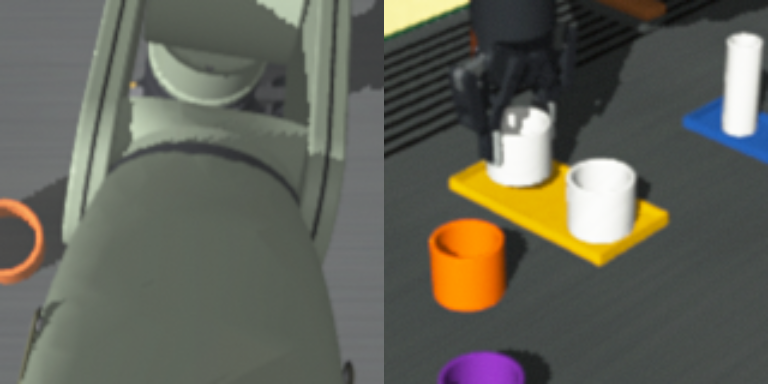

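The side view shows the wide tube upright over the yellow tray's free end, crop (518,160), clear of the sample at (600,200). I'm lowering gently.

Emit:
{"op": "carry_out", "data": {
  "slide": [
    [0,0.1,0.5],
    [0,0.1,1.0],
    [0,0.1,1.4],
    [0,0.1,1.7],
    [0,0.1,1.7]
  ],
  "dr": [
    [0,0,0],
    [0,0,0],
    [0,0,0],
    [0,0,0],
    [0,0,0]
  ]
}}

```text
time_s: 15.23
position: [0.5914, -0.0178, 0.0214]
tcp_rot: [-3.141, -0.0, 0.003]
wrist_force: [0.2, -0.2, -3.0]
grip_width: 0.0591
grasp_force: 44.0
```

Emit:
{"op": "carry_out", "data": {
  "slide": [
    [0,0,0.1],
    [0,0,0.1],
    [0,0,0.2],
    [0,0,0.2],
    [0,0,0.2]
  ],
  "dr": [
    [0,0,0],
    [0,0,0],
    [0,0,0],
    [0,0,0],
    [0,0,0]
  ]
}}

```text
time_s: 15.65
position: [0.5923, -0.0179, 0.0204]
tcp_rot: [3.142, 0.0, 0.0]
wrist_force: [-1.1, 0.3, -2.6]
grip_width: 0.0591
grasp_force: 44.0
```

Emit:
{"op": "carry_out", "data": {
  "slide": [
    [0,0,0.05],
    [0,0,0.1],
    [0,0,0.1],
    [0,0,0.1],
    [0,0,0.1]
  ],
  "dr": [
    [0,0,0],
    [0,0,0],
    [0,0,0],
    [0,0,0],
    [0,0,0]
  ]
}}

```text
time_s: 16.07
position: [0.5922, -0.0179, 0.0193]
tcp_rot: [-3.142, -0.001, 0.0]
wrist_force: [0.2, 1.0, -3.1]
grip_width: 0.0593
grasp_force: 44.0
```

Emit:
{"op": "carry_out", "data": {
  "slide": [
    [0,0,0.05],
    [0,0,0.1],
    [0,0,0.1],
    [0,0,0.1],
    [0,0,0.1]
  ],
  "dr": [
    [0,0,0],
    [0,0,0],
    [0,0,0],
    [0,0,0],
    [0,0,0]
  ]
}}

```text
time_s: 16.48
position: [0.5922, -0.0179, 0.0183]
tcp_rot: [-3.142, -0.0, -0.0]
wrist_force: [-0.2, 0.0, -2.2]
grip_width: 0.0593
grasp_force: 44.1
```

Emit:
{"op": "carry_out", "data": {
  "slide": [
    [0,0,0.05],
    [0,0,0.1],
    [0,0,0.1],
    [0,0,0.1],
    [0,0,0.1]
  ],
  "dr": [
    [0,0,0],
    [0,0,0],
    [0,0,0],
    [0,0,0],
    [0,0,0]
  ]
}}

```text
time_s: 16.9
position: [0.5923, -0.0179, 0.0182]
tcp_rot: [3.142, 0.001, -0.0]
wrist_force: [-4.1, 0.1, 6.6]
grip_width: 0.0592
grasp_force: 44.6
```

Contact again, at about 9 N over the free-hanging reading. I'm releasing, rising and moving clear.

Emit:
{"op": "carry_out", "data": {
  "slide": [
    [0,0,0],
    [0,0,0],
    [0,0,0],
    [0,0,0],
    [0,0,0]
  ],
  "dr": [
    [0,0,0],
    [0,0,0],
    [0,0,0],
    [0,0,0],
    [0,0,0]
  ],
  "hand": 0
}}

```text
time_s: 17.32
position: [0.5923, -0.0179, 0.0172]
tcp_rot: [3.142, 0.0, 0.0]
wrist_force: [-0.1, 0.4, 0.4]
grip_width: 0.0858
grasp_force: 0.0
```

Emit:
{"op": "carry_out", "data": {
  "slide": [
    [0,0,-1],
    [0,0,-3],
    [0,0,-6],
    [0,0,-9],
    [0,0,-12]
  ],
  "dr": [
    [0,0,0],
    [0,0,0],
    [0,0,0],
    [0,0,0],
    [0,0,0]
  ]
}}

```text
time_s: 17.73
position: [0.5919, -0.0178, 0.139]
tcp_rot: [-3.142, -0.0, 0.0]
wrist_force: [1.2, 0.3, 0.3]
grip_width: 0.0852
grasp_force: 0.0
```

Emit:
{"op": "carry_out", "data": {
  "slide": [
    [-2,-4,-4],
    [-4,-8,-6],
    [-6,-12,-6],
    [-8,-16,-6],
    [-8,-18,-6]
  ],
  "dr": [
    [0,0,0],
    [0,0,0],
    [0,0,0],
    [0,0,0],
    [0,0,0]
  ]
}}

```text
time_s: 18.15
position: [0.5127, 0.1575, 0.1993]
tcp_rot: [-3.141, 0.001, -0.004]
wrist_force: [0.3, 0.1, -1.5]
grip_width: 0.0853
grasp_force: 0.0
```

Run:
```python
from h import *
for i in range(3): im=imaging.capture("side")
t=imaging.capture("top")
cv2.imwrite("pics/fin.png",np.hstack([cv2.resize(t[80:300,280:500],None,fx=1.8,fy=1.8),cv2.resize(im[100:320,220:440],None,fx=1.8,fy=1.8)]))
s=read_state();print(s["position"],s["joint_vel"].round(3),s["time_s"],s["grip_width"])
```

```text
[0.51351852 0.15743037 0.19790512] [-0.048  0.016 -0.004 -0.006 -0.005 -0.001] 18.35 0.08525005402976187
```

View pics/fin.png

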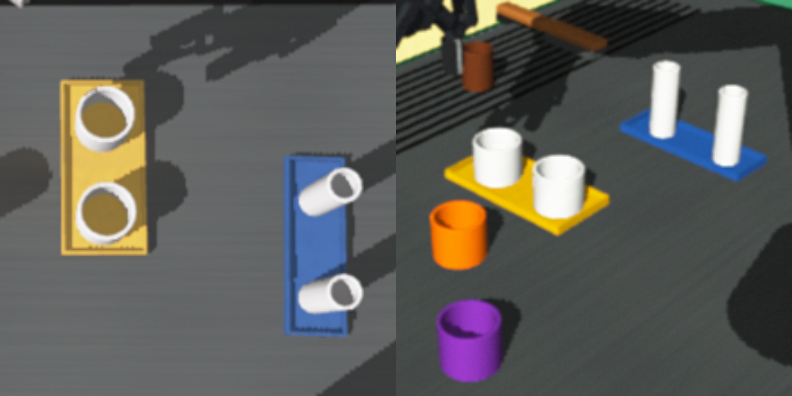

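Both coupons stand upright in their trays: wide at crop (105,118) beside its sample at (105,212), thin at (343,188) with its sample at (345,292). The arm is clear of everything, so I'm handing in.

```bash
python3 -c "
from h import *
print(workorder.sign_off())"
```

```text
the job is handed in; nothing more can be done
None
```

I drew the thin pipe straight up out of the wide one and stood it in the blue tray, then stood the wide pipe in the yellow tray; both were upright and released in the last pictures, and I handed the job in at about 18 s (no verdict shown).

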